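# Free the green chopping board from the middle of the stack

### The job

The green chopping board is stuck in a stack between the blue chopping board and the spice caddy. Lift the caddy off with both jars in it and stand it on the steel table, then slide the green board off the blue one, without picking it up, until it lies flat on the steel. Finally set the caddy back, in the middle of the blue board with its long side along that of the board, with the jars still upright in it, the blue board where it was and the things round about left alone.

Things in the scene. Friction and masses are not known exactly. Their poses are not given: they have to be found in the camera images.
- blue_top (a point): Centre of the top face of the blue chopping board (bottom of the stack, lies flat on the table, loose, 1.1 kg). 260 mm along its x, 210 mm along its y, 18 mm thick, so this point is 18 mm above the table. Axes are the board's: x along its long side, y along its short side, z up. Slides on the steel if pushed hard.
- green_mid (a point): Centre of the green chopping board (middle of the stack, 6 mm above its underside). 210 mm along its x, 140 mm along its y, 12 mm thick, 0.33 kg, loose, flat, with a hand slot through it near the +x end (20 mm along x by 70 mm along y, slot centre 85 mm from this point). At the start it lies on the blue board, roughly in the middle of it and with its long side along the blue board's.
- caddy_grip (a point): Centre of the black grip bar of the steel spice caddy (top of the stack, loose, 0.35 kg without jars). The bar runs along the caddy's x: 80 mm long, 18 mm wide (y), 26 mm high, and its centre is 157 mm above the caddy's flat underside; it stands on a slim post (22 by 12 mm). To be pinched across y from above. z up.
- caddy_base (a point): Centre of the caddy's flat underside, straight below the grip bar. The caddy is an open steel tray 150 mm along x, 72 mm along y, with walls 32 mm high and a 4 mm floor, split by a wall under the handle into two compartments along x, one jar in each. z up.
- spice_jar_1_mid (a point): Centre of the spice jar with the black cap (40 mm wide, 105 mm tall, 0.11 kg), standing loose in one compartment of the caddy. z along the jar, up.
- spice_jar_2_mid (a point): Centre of the spice jar with the red cap (44 mm wide, 105 mm tall, 0.11 kg), standing loose in the other compartment of the caddy. z along the jar, up.
- deli_cup_mid (a point): Bystander: centre of a lidded cream-coloured cup, 74 mm wide, 68 mm tall, loose, at the far left or right of the work area.
- squeeze_bottle_mid (a point): Bystander: a red squeeze bottle, 64 mm wide, 216 mm tall with its nozzle, loose, at the far left or right of the work area; this point is on its axis 78 mm above the table.
- label_roll_mid (a point): Bystander: centre of a yellow roll of labels lying flat, 52 mm across, 30 mm tall, loose, behind the stack.
- pen_mid (a point): Bystander: centre of a blue and white pen, 135 mm long, 17 mm thick, loose, lying in front of the stack (on the robot's side), roughly along the front edge of the blue board.
- caddy: The caddy as a whole; origin and axes as point caddy_base.
- green_board: The green board as a whole; origin at the centre of its underside, axes as point green_mid.
Not all that is in view belongs to the job. What is shaped like the part that bears spice_jar_2_mid but pink or turquoise is not meant.

How it is judged:
On the way, in this order (a step that is already met when the one before it is completed fails the run):
1. the caddy is lifted clear of the green board, upright (height (world z) of caddy_base above 0.038 m and angle between caddy_base's own z axis and vertical below 0.3 rad), for 0.05 s.
2. the caddy, with both jars in it, stands upright on the steel table (height (world z) of caddy_base below 0.006 m and angle between caddy_base's own z axis and vertical below 0.06 rad and angle between each of spice_jar_1_mid, spice_jar_2_mid's own z axis and vertical below 0.25 rad and horizontal distance between each of spice_jar_1_mid, spice_jar_2_mid and caddy_base below 0.07 m), for 0.2 s.
3. the green board lies flat on the steel table, off the blue board (height (world z) of green_mid below 0.01 m and angle between green_mid's own z axis and vertical below 0.05 rad), for 0.2 s.
At the end, for the whole second after the job is handed in: Green board flat on the steel, off the blue board. Caddy level on the blue board, centres within 35 mm, long sides within 15 degrees, both jars upright in it. Blue board within 40 mm of where it was. All released and at rest (all of step 3 and height (world z) of caddy_base between 0.014 and 0.023 m and angle between caddy_base's own z axis and vertical below 0.06 rad and horizontal distance between caddy_base and blue_top below 0.035 m and angle between the x axis of caddy_base and the x axis of blue_top, either way round below 0.26 rad and angle between blue_top's own z axis and vertical below 0.05 rad and distance of blue_top from where it was at the start of the episode below 0.04 m and linear speed of each of caddy, green_board below 0.02 m/s and angle between each of spice_jar_1_mid, spice_jar_2_mid's own z axis and vertical below 0.25 rad and horizontal distance between each of spice_jar_1_mid, spice_jar_2_mid and caddy_base below 0.07 m); the robot touches nothing.
It fails at once if the green board is picked up (its centre rises over 45 mm above the table) (height (world z) of green_mid above 0.045 m).
It fails at once if a spice jar is tipped over 35 degrees (angle between any of spice_jar_1_mid, spice_jar_2_mid's own z axis and vertical above 0.6 rad).
It fails at once if the blue board is shoved more than 60 mm (distance of blue_top from where it was at the start of the episode above 0.06 m).
It fails at once if a bystander (cup, squeeze bottle, label roll, pen) is moved more than 30 mm (distance of any of deli_cup_mid, squeeze_bottle_mid, label_roll_mid, pen_mid from where it was at the start of the episode above 0.03 m).
It also fails if it takes over 61 s, if anything falls off the work surface, if the arm or the gripper's body presses on something with over 40 N, if the wrist force passes 120 N, or if a joint passes its speed limit or range.

### The arm

A 6-joint arm with a two-finger parallel gripper is mounted at the origin on a cart in front of the work surface, level with it; the furniture and walls round the work are solid. World frame = base frame: x ahead of the robot, y to its left, z up, the work surface at z = 0. Lengths are in m, angles in rad, forces in N, time in s.
With the tool pointing down it reaches from about 0.4 to 0.925 m from the base axis. Payload 3.4 kg.
Tool frame: the origin (TCP) lies on the front face of the gripper's body, between the roots of the fingers; the fingertips stand 73 mm ahead of it and the grasp point (between the pads) lies 54 mm ahead of it; z points along the fingers, y is the direction in which the jaws open and shut (so a half turn about z gives the same grasp; the last joint's range is limited). The gripper opens to 85 mm and grips with 20 to 120 N. Pads are 22 mm wide; open, the fingers measure 114 mm over their backs; the gripper's body (76 mm by 85 mm) begins 54 mm behind the grasp point. The pads swing forward as they close: fully open they stand 13 mm farther back than shut.
Start: joints at [-1.278, 0.307, 1.506, -0, 1.328, -0.073], TCP at [0.206, -0.537, 0.304] pointing down, gripper open.
Joint ranges: [-3.12, 3.12], [-1.05, 2.28], [0.14, 2.33], [-1.42, 4.57], [0.1, 2.73], [-2.68, 2.68]. Speed limits (rad/s): [2.57, 2.57, 3.14, 3.14, 3.14, 3.14].

### API

Orientations are given as a unit quaternion [w, x, y, z].
In Python, from bench import arm gives the robot as it stands.
- The arm moves only by the tool carry_out, never from a script. Its argument "moves" is a list of rows, each a list of 7 numbers: the turn, a rotation vector about the tool's x, y, z in rad, then the shift along the tool's x, y, z in mm, then the closure, from 0 (fully open) to 1 (shut). A call has 1 to 20 rows; each row shifts and turns the commanded pose from where the row before left it, along the tool's axes as they then stand; what a row does not reach is not made up. A row lasts 1/12 s, in which the tool goes at most 41.7 mm and 7.16 degrees, less where a joint would pass 70% of its speed; a pose out of reach is approached as far as the arm can. A call with a gripper value outside its range is refused whole. The fingers move at their own pace and stop on an object; the grip force is fixed at half the most. Time passes only in rows, so rows that do not move let the fingers close. It gives the time, the measured TCP pose, the force and the opening at its end, in the units of the state.
- arm.state(): the state, without advancing time (a new reading comes with each control period).
- arm.snapshot(name): name is "scene" or "top"; returns (picture, depth): 400x640x3 uint8, red, green, blue; 400x640 float32, m along the optical axis (not along the pixel's ray), 0 where there is no reading.
- arm.get_calibration(name): a dict with "fx", "fy", "cx", "cy" (pixels), "extrinsics" (4x4, takes a point from camera to world coordinates). Camera axes: x right, y up, looking along -z (the intrinsics and any distortion apply to the point x, -y, -z); pixel columns grow to the right and rows downward; lengths in m; the calibration is good to about 2 mm. A picture is of the moment at which its call begins. get_calibration takes no time and is no camera call.
- arm.job_done(): hands the job in, once; it reports no verdict.
Trained networks look in the newest picture that a camera, given by its name, has taken for a name from the list of things; names that differ only in an ending like _2 or _b are one class to them, and where a whole thing is asked for, a point or a joint stands for the part that bears it (a point fixed in the world has none). Each returns a list of dicts, best first, with "p" (0 to 1); they miss things now and then, are a little off and sometimes report something else, mostly with a low value. They report only what shows in the picture. A call takes as long as a camera call. They do not tell look-alikes from the thing itself.
- arm.spot_in(thing, camera): "position" ([row, column] in pixels, amid what is visible of it).
- arm.outline_of(thing, camera): "pixels" (400x640 bool, what is visible of it) and "position" ([row, column] in pixels, amid what is visible of it).
- arm.tip_of(thing, camera): "position" ([row, column] in pixels: a listed point, or the origin of a listed thing).
The state is a dict: "t": time; "q": joint angles; "qd": joint speeds; "joint_efforts": joint torques, N m; "tcp_pos": TCP position; "eef_rot": TCP orientation; "ft_force": force on the tool from outside, world axes, zero at the start; "wrist_torque": the same for the moment, N m; "grip_width": opening from 0.0 (shut) to 1.0 (fully open).
Only numpy, scipy, OpenCV 4.12 (cv2) and the standard library are available. Lean on these libraries where they do the work, as an engineer would, in place of code of your own. Each camera call takes 0.05 s, during which the arm holds its last target. There are 200 camera calls.

## Working session

There is one attempt and no reset: what is moved stays moved. The work goes in short steps, Python scripts to look and compute and a tool call to move; the robot and the scene stay as the last step left them, time stands still between calls to the robot, and variables do not carry over. Pictures are saved under pics/ and viewed, about 8 in all and at most 12, crops included, and the job is handed in when it is done.

Besides the shell and the picture viewer there is one more tool, called after "Request:" as name([rows], argument=value, ...), one row to a line, values as JSON. carry_out: Moves the arm, as the interface text tells. Its arguments: {"type":"object","properties":{"moves":{"type":"array","items":{"type":"array","items":{"type":"number"}}}},"required":["moves"]}

```bash
ls; mkdir -p pics
cat > h.py <<'E'
import numpy as np, cv2
from bench import arm
def snap(n,f=None):
    p,d=arm.snapshot(n)
    if f: cv2.imwrite('pics/'+f,p[:,:,::-1])
    return p,d
def cloud(n,d):
    c=arm.get_calibration(n); v,u=np.mgrid[:400,:640]
    P=np.stack([(u-c['cx'])/c['fx']*d,-(v-c['cy'])/c['fy']*d,-d],-1)
    E=np.array(c['extrinsics']); W=P@E[:3,:3].T+E[:3,3]; W[d==0]=np.nan
    return W
E
python3 - <<'E'
from h import *
np.set_printoptions(precision=4,suppress=True)
for n in ['scene','top']:
    p,d=snap(n,n+'0.png'); W=cloud(n,d)
    c=arm.get_calibration(n); print({k:c[k] for k in c if k!='extrinsics'}); print(np.array(c['extrinsics']))
    for t in ['blue_top','green_board','caddy_grip','spice_jar_1_mid','deli_cup_mid','squeeze_bottle_mid','label_roll_mid','pen_mid']:
        try:
            for o in arm.outline_of(t,n)[:3]:
                m=o['pixels']; w=W[m]; w=w[~np.isnan(w[:,0])]
                r=cv2.minAreaRect((w[:,:2]*1000).astype(np.float32))
                print(n,t,round(o['p'],2),np.round(o['position']),len(w),np.median(w,0),'z',np.percentile(w[:,2],[2,98]),np.round(r[0]),np.round(r[1]),round(r[2],1))
        except Exception as e: print(n,t,e)
print(arm.state())
E
```

```text
pics
{'fx': 437.19522833080794, 'fy': 437.19522833080794, 'cx': 322.5114062100888, 'cy': 196.20576756984212}
[[-0.6565  0.4489 -0.6062 -0.3519]
 [-0.754  -0.3665  0.5451  0.7917]
 [ 0.0225  0.8149  0.5791  0.9943]
 [ 0.      0.      0.      1.    ]]
scene blue_top 0.84 [224. 352.] 1007 [ 0.507  -0.0463  0.0159] z [-0.0001  0.0212] [539. -96.] [272. 352.] 88.9
scene green_board 0.9 [217. 332.] 743 [ 0.5239 -0.0544  0.0282] z [0.0155 0.0336] [580. -97.] [230. 148.] 9.4
scene green_board 0.58 [204. 339.] 825 [ 0.5584 -0.0905  0.0585] z [0.0261 0.199 ] [ 659. -196.] [164. 415.] 44.1
scene caddy_grip 0.87 [204. 337.] 687 [ 0.5567 -0.0905  0.0592] z [0.0311 0.1989] [ 602. -184.] [157. 293.] 24.1
scene spice_jar_1_mid 0.44 [196. 295.] 158 [ 0.7213 -0.0292  0.0234] z [0.0013 0.0321] [730. -34.] [46. 59.] 51.4
scene spice_jar_1_mid 0.4 [154. 369.] 547 [ 0.6767 -0.3826  0.1043] z [0.0088 0.1836] [ 687. -394.] [58. 58.] 41.2
scene deli_cup_mid 0.93 [248. 207.] 546 [0.6465 0.3815 0.0602] z [0.0049 0.0679] [663. 377.] [72. 72.] 9.2
scene deli_cup_mid 0.49 [206. 339.] 851 [ 0.5578 -0.0902  0.0584]
[... 1276 characters left out ...]
[75. 62.] 62.9
top label_roll_mid 0.61 [154. 320.] 190 [ 0.7278 -0.0374  0.0292] z [0.0006 0.0367] [732. -37.] [50. 48.] 4.5
top pen_mid 0.75 [248. 348.] 196 [ 0.4265 -0.1328  0.0136] z [-0.0012  0.022 ] [ 426. -138.] [ 20. 132.] 6.8
{'t': 0.9, 'q': array([-1.2775,  0.3068,  1.5064,  0.    ,  1.3284, -0.0735]), 'qd': array([-0.0001,  0.0007, -0.0005,  0.0001, -0.0001, -0.0006]), 'joint_efforts': array([  0.0012, -45.7455, -25.2337,   0.    ,   0.0006,  -0.    ]), 'tcp_pos': array([ 0.2062, -0.5368,  0.3039]), 'eef_rot': array([0.    , 0.9832, 0.1824, 0.    ]), 'ft_force': array([-0.5237, -1.1925, -0.7721]), 'wrist_torque': array([-0.0571, -0.0211, -0.0293]), 'grip_width': 0.9964782607710028}
```

Run:
```python
import cv2
a=cv2.imread('pics/scene0.png');b=cv2.imread('pics/top0.png')
cv2.imwrite('pics/t1.png',cv2.resize(b[90:290,170:470],None,fx=2.66,fy=2.66,interpolation=cv2.INTER_CUBIC))
```

```text
(no output)
```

View pics/scene0.png

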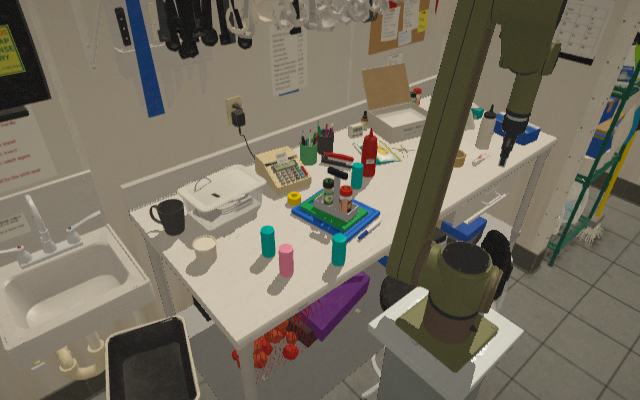

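View pics/t1.png

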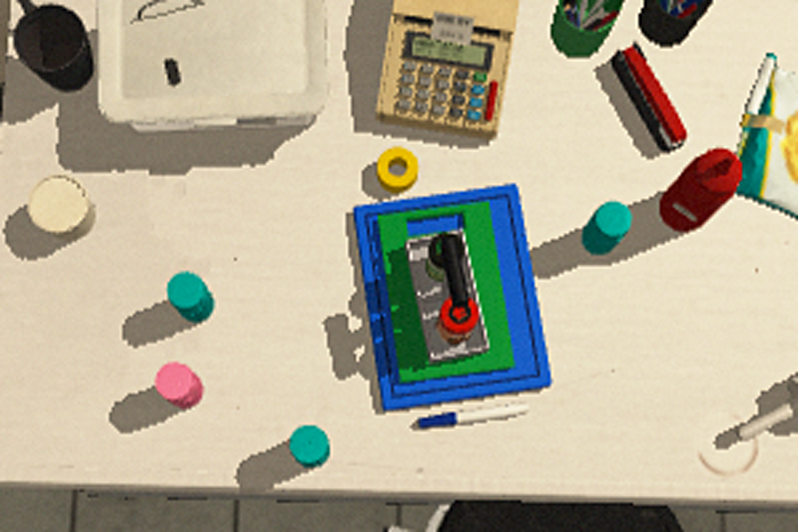

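The stack sits near (0.575, -0.10) with its long side about 10° off world x, and the slot is at the far end (crop pixel 437,225). Look-alike jars stand left and right of it. The table is free to the right and front of the stack for the caddy, and directly left of it for the green board. Next I'll measure these.

```bash
cat >> h.py <<'E'
def rect(w):
    r=cv2.minAreaRect((w[:,:2]*1000).astype(np.float32)); return np.round(r[0],1),np.round(r[1],1),round(r[2],1)
def masks(p):
    hsv=cv2.cvtColor(p,cv2.COLOR_RGB2HSV); H,S,V=hsv[...,0],hsv[...,1],hsv[...,2]
    return dict(blue=(H>100)&(H<125)&(S>120)&(V>60),green=(H>50)&(H<75)&(S>120)&(V>40),turq=(H>80)&(H<98)&(S>120)&(V>60),pink=(H>160)&(H<175)&(S>60)&(S<190)&(V>120))
E
python3 - <<'E'
from h import *
np.set_printoptions(precision=4,suppress=True)
p,d=snap('top'); W=cloud('top',d)
near=(np.abs(W[...,0]-.57)<.2)&(np.abs(W[...,1]+.1)<.18)
w=W[near&(W[...,2]>.165)&(W[...,2]<.25)]; print('bar',len(w),rect(w),np.percentile(w,[3,50,97],0))
t=w[w[:,2]>np.median(w[:,2])-.006]; print('bartop',rect(t),t.mean(0))
M=masks(p)
print('blue',rect(W[near&M['blue']&(W[...,2]<.026)&(W[...,0]>.45)]))
print('green',rect(W[near&M['green']&(W[...,2]>.02)&(W[...,2]<.045)]))
for k in ['turq','pink']:
    n,l,s,c=cv2.connectedComponentsWithStats(M[k].astype(np.uint8))
    for i in range(1,n):
        if s[i,4]>40:
            w=W[(l==i)&(W[...,0]<.8)]
            if len(w)>20: print(k,rect(w),'z',np.percentile(w[:,2],[3,97]))
tab=W[(W[...,0]>.42)&(W[...,0]<.7)&(W[...,1]>-.35)&(W[...,1]<.3)&(W[...,2]<.008)]; print('table z',np.median(tab[:,2]))
# occupancy map: columns y .35..-.45 rows x .85...38
Z=W[(W[...,0]>.38)&(W[...,0]<.8)&(abs(W[...,1])<.45)&~np.isnan(W[...,2])]
for x in np.arange(.78,.39,-.03):
    print('%.2f'%x,' '.join('%3d'%(1000*np.max(Z[(abs(Z[:,0]-x)<=.015)&(abs(Z[:,1]-y)<=.015)][:,2],initial=-.001)) for y in np.arange(.42,-.43,-.03)))
E
```

```text
bar 174 (array([ 566.2, -100. ]), array([77.7, 19.2]), 13.0) [[ 0.5298 -0.1127  0.1865]
 [ 0.5644 -0.0987  0.1989]
 [ 0.601  -0.0859  0.2047]]
bartop (array([566.3, -99.8]), array([77.5, 18.4]), 12.6) [ 0.5653 -0.0995  0.1995]
blue (array([ 575.5, -108.6]), array([259.7, 212.3]), 9.6)
green (array([579.3, -99.2]), array([213.3, 139.6]), 9.1)
turq (array([ 746.6, -483.4]), array([103.8,  43.1]), 9.8) z [0.0159 0.0414]
turq (array([ 652.5, -292.3]), array([41.1, 43.9]), 23.1) z [0.0172 0.1103]
turq (array([554.5, 208.4]), array([43.3, 42.2]), 64.9) z [0.0275 0.111 ]
turq (array([379.9,  58.4]), array([41.7, 41.8]), 35.4) z [0.0495 0.1114]
pink (array([448.2, 215.7]), array([37.6, 39.5]), 1.2) z [0.0996 0.1116]
table z 0.0002347302003771201
0.78   9  10   8 115 114 112 113 113 116 725 722 728 735 735 726 713 722  46 668 735 735 726 728 729 705 712  51 707 843
0.75 844 842 836 840 840 854 859 860 861 863 824 864 862 824 866 863 867 866 865 865 866 865 865 865 866 865 865 866 864
0.72 864 865 866 865 868 872 866 873 872 876 877 874 879 881 873 882 883 890 890 891 891 891 892 894 893 893 8
[... 641 characters left out ...]
  8 108 113 108   7  10   9   7   6  28  37  65 202 204  65  36  30   9   6   7   7   7  10   7
0.51   8   7   9   9  12  11   9   8  10   7  11   8   9   7  21  37  58 146 145  65  37  26  15   8   9   9   7   6   8
0.48  10  10  10   6   8  12 107 111   8   9   8   7   7   8  10  30  37  68  64  37  35  24  21   8   7  13   9   8  13
0.45  10   9   9   7   8   9 111 115  84   6  10   7   9   9   8  29  32  28  24  23  25  21  10  10   7   9  10   8   7
0.42   8   8  11   7   8  12 103 111  10   9   8   8  10  10   7  21  19  26  23  21  23  20  10   9   6   6   7  11   7
0.39   7   7   7   8  13   7  10   8   9   8   9 108 111 108   9  10   6   9  12   7   7   7   4   8   6  10   7   6   6
```

Request:
carry_out([
  [0,0,0.0715,0,0,0,0],
  [0,0,0.0715,0,0,0,0],
  [0,0,0,25,-19.2,0,0],
  [0,0,0,25,-19.2,0,0],
  [0,0,0,25,-19.2,0,0],
  [0,0,0,25,-19.2,0,0],
  [0,0,0,25,-19.2,0,0],
  [0,0,0,25,-19.2,0,0],
  [0,0,0,25,-19.2,0,0],
  [0,0,0,25,-19.2,0,0],
  [0,0,0,25,-19.2,0,0],
  [0,0,0,25,-19.2,0,0],
  [0,0,0,25,-19.2,0,0],
  [0,0,0,25,-19.2,0,0],
  [0,0,0,25,-19.2,0,0],
  [0,0,0,25,-19.2,0,0],
  [0,0,0,25,-19.2,0,0],
  [0,0,0,25,-19.2,0,0],
  [0,0,0,25,-19.2,0,0],
  [0,0,0,0,0,0,0],
])

```text
t: 2.62
tcp_pos: [0.5516, -0.1203, 0.304]
eef_rot: [-0.001, 0.994, 0.114, 0.002]
ft_force: [0.6, 0.1, 0.6]
grip_width: 1.002
```

Request:
carry_out([
  [0,0,0,18.7,-16.8,0,0],
  [0,0,0,0,0,15,0],
  [0,0,0,0,0,15,0],
])

```text
t: 2.87
tcp_pos: [0.5639, -0.1031, 0.2746]
eef_rot: [0.001, 0.994, 0.113, 0.001]
ft_force: [0.2, -0.6, -0.6]
grip_width: 1.001
```

Run:
```python
from h import *
p,d=snap('scene'); cv2.imwrite('pics/s2.png',cv2.resize(p[120:270,250:450,::-1],None,fx=4,fy=4,interpolation=cv2.INTER_CUBIC))
s=arm.state();print(s['tcp_pos'],s['eef_rot'],s['ft_force'])
```

```text
[ 0.56148153 -0.10302079  0.27070128] [-6.65874402e-04  9.93677700e-01  1.12249556e-01 -2.05491799e-03] [-1.39391702 -0.31385903 -1.73603247]
```

View pics/s2.png

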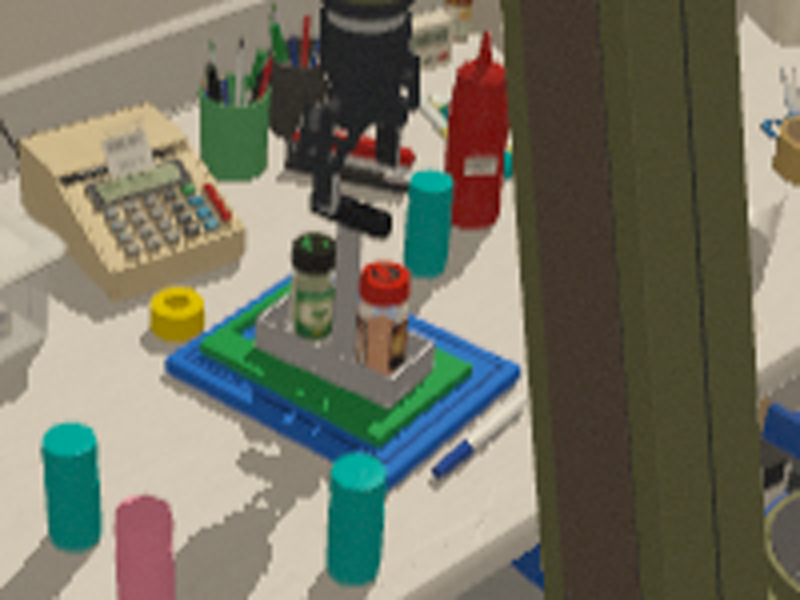

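The gripper straddles the bar (crop pixel 350,200) and both jars stand upright. I'll go down and close on it.

Request:
carry_out([
  [0,0,0,4,-2,10,0],
  [0,0,0,0,0,10,0],
  [0,0,0,0,0,10,0],
  [0,0,0,0,0,0,0.4],
  [0,0,0,0,0,0,0.9],
  [0,0,0,0,0,0,0.9],
  [0,0,0,0,0,0,0.9],
  [0,0,0,0,0,0,0.9],
  [0,0,0,0,0,0,0.9],
  [0,0,0,0,0,0,0.9],
  [0,0,0,0,0,0,0.9],
  [0,0,0,0,0,0,0.9],
])

```text
t: 3.92
tcp_pos: [0.5666, -0.1012, 0.2447]
eef_rot: [0.001, 0.994, 0.112, 0.001]
ft_force: [-0.3, -1.4, 4.6]
grip_width: 0.209
```

Request:
carry_out([
  [0,0,0,0,0,-3,0.9],
  [0,0,0,0,0,-5,0.9],
  [0,0,0,0,0,-6,0.9],
  [0,0,0,0,0,-8,0.9],
  [0,0,0,0,0,-8,0.9],
  [0,0,0,0,0,-8,0.9],
  [0,0,0,0,0,-8,0.9],
  [0,0,0,0,0,-6,0.9],
  [0,0,0,0,0,-3,0.9],
  [0,0,0,0,0,0,0.9],
])

```text
t: 4.75
tcp_pos: [0.5666, -0.1009, 0.3002]
eef_rot: [0.0, 0.994, 0.112, 0.001]
ft_force: [0.9, -1.0, -5.8]
grip_width: 0.201
```

Request:
carry_out([
  [0,0,0,-1.6,3.7,0,0.9],
  [0,0,0,-3.2,7.3,0,0.9],
  [0,0,0,-4.8,11,0,0.9],
  [0,0,0,-6.4,14.7,0,0.9],
  [0,0,0,-7.2,16.5,0,0.9],
  [0,0,0,-7.2,16.5,0,0.9],
  [0,0,0,-7.2,16.5,0,0.9],
  [0,0,0,-7.2,16.5,0,0.9],
  [0,0,0,-7.2,16.5,0,0.9],
  [0,0,0,-7.2,16.5,0,0.9],
  [0,0,0,-7.2,16.5,0,0.9],
  [0,0,0,-7.2,16.5,0,0.9],
  [0,0,0,-7.2,16.5,0,0.9],
  [0,0,0,-6.4,14.7,0,0.9],
  [0,0,0,-4.8,11,0,0.9],
  [0,0,0,-3.2,7.3,0,0.9],
  [0,0,0,-1.6,3.7,0,0.9],
  [0,0,0,0,0,0,0.9],
  [0,0,0,0,0,0,0.9],
])

```text
t: 6.33
tcp_pos: [0.521, -0.3382, 0.2987]
eef_rot: [-0.001, 0.994, 0.112, -0.0]
ft_force: [-0.3, 0.9, -6.0]
grip_width: 0.199
```

Run:
```python
from h import *
p,d=snap('top'); W=cloud('top',d); s=arm.state();print(s['tcp_pos'],s['eef_rot'],s['ft_force'],s['grip_width'])
cv2.imwrite('pics/t3.png',cv2.resize(p[100:280,250:470,::-1],None,fx=3.6,fy=3.3,interpolation=cv2.INTER_CUBIC))
```

```text
[ 0.52103526 -0.33785023  0.29879426] [-5.17019856e-04  9.93718527e-01  1.11907193e-01 -3.87811372e-05] [-0.19634242  0.15132093 -6.2501354 ] 0.199425027486747
```

View pics/t3.png

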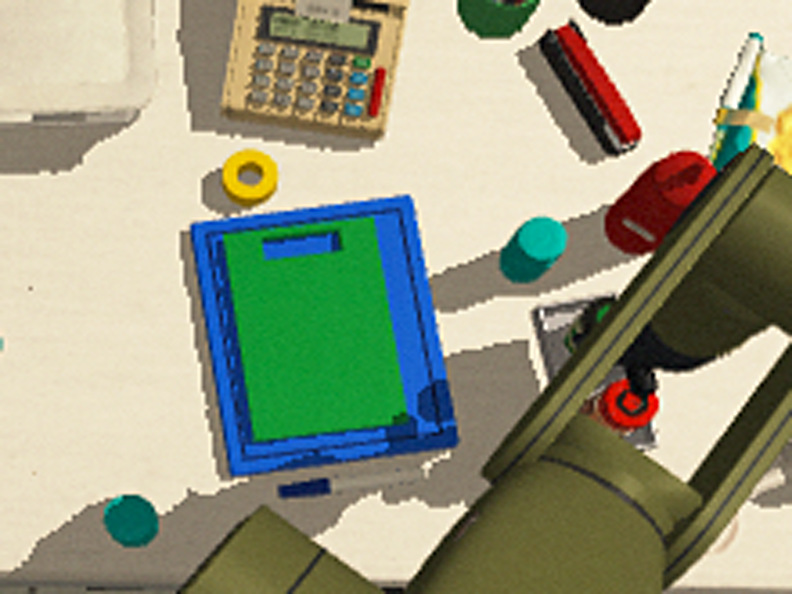

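The caddy hangs upright with both jars in it (crop pixels 590,340 and 630,400), and the steel below it is clear. I'll lower it.

Request:
carry_out([
  [0,0,0,0,0,4,0.9],
  [0,0,0,0,0,8,0.9],
  [0,0,0,0,0,10,0.9],
  [0,0,0,0,0,10,0.9],
  [0,0,0,0,0,10,0.9],
  [0,0,0,0,0,10,0.9],
  [0,0,0,0,0,8,0.9],
  [0,0,0,0,0,6,0.9],
  [0,0,0,0,0,4,0.9],
  [0,0,0,0,0,4,0.9],
  [0,0,0,0,0,3,0.9],
  [0,0,0,0,0,2,0.9],
  [0,0,0,0,0,0,0.9],
  [0,0,0,0,0,0,0.9],
])

```text
t: 7.55
tcp_pos: [0.5211, -0.3388, 0.2201]
eef_rot: [0.0, 0.994, 0.112, 0.0]
ft_force: [-0.5, -0.2, -6.0]
grip_width: 0.2
```

Request:
carry_out([
  [0,0,0,0,0,2,0.9],
  [0,0,0,0,0,1,0.9],
  [0,0,0,0,0,0,0.9],
  [0,0,0,0,0,0,0.9],
])

```text
t: 7.88
tcp_pos: [0.5209, -0.3386, 0.2169]
eef_rot: [-0.0, 0.994, 0.112, -0.0]
ft_force: [-0.4, -0.5, -5.8]
grip_width: 0.198
```

Request:
carry_out([
  [0,0,0,0,0,1,0.9],
  [0,0,0,0,0,1,0.9],
  [0,0,0,0,0,0,0.9],
  [0,0,0,0,0,0,0.9],
])

```text
t: 8.22
tcp_pos: [0.521, -0.3386, 0.2149]
eef_rot: [-0.0, 0.994, 0.112, -0.0]
ft_force: [0.1, -0.6, -5.4]
grip_width: 0.199
```

Request:
carry_out([
  [0,0,0,0,0,1,0.9],
  [0,0,0,0,0,0,0.9],
  [0,0,0,0,0,0,0.9],
])

```text
t: 8.47
tcp_pos: [0.5208, -0.3387, 0.2147]
eef_rot: [0.0, 0.994, 0.112, 0.0]
ft_force: [-2.3, 0.6, 2.6]
grip_width: 0.197
```

Contact at 0.2147. I'll release and rise.

Request:
carry_out([
  [0,0,0,0,0,0,0.7],
  [0,0,0,0,0,0,0.5],
  [0,0,0,0,0,0,0.2],
  [0,0,0,0,0,0,0],
  [0,0,0,0,0,0,0],
  [0,0,0,0,0,0,0],
  [0,0,0,0,0,-10,0],
  [0,0,0,0,0,-15,0],
  [0,0,0,0,0,-20,0],
  [0,0,0,0,0,-20,0],
  [0,0,0,0,0,-15,0],
  [0,0,0,0,0,0,0],
  [0,0,0,0,0,0,0],
])

```text
t: 9.55
tcp_pos: [0.5214, -0.339, 0.2954]
eef_rot: [0.001, 0.994, 0.112, 0.001]
ft_force: [0.1, -0.2, 0.6]
grip_width: 1.0
```

Run:
```python
from h import *
p,d=snap('top'); W=cloud('top',d); s=arm.state();print(s['tcp_pos'],s['eef_rot'],s['ft_force'],s['q'])
M=masks(p); near=(np.abs(W[...,0]-.57)<.2)&(np.abs(W[...,1]+.1)<.18)
print('blue',rect(W[near&M['blue']&(W[...,2]<.026)&(W[...,0]>.45)]))
g=W[near&M['green']&(W[...,2]>.02)&(W[...,2]<.045)];print('green',rect(g),np.median(g[:,2]))
```

```text
[ 0.52080306 -0.33852707  0.29397711] [7.25705191e-05 9.93747409e-01 1.11651556e-01 1.06264295e-04] [-0.53256918 -0.07144721 -0.67432939] [-6.44391548e-01  3.77836972e-01  1.42091721e+00  4.13376092e-05
  1.34258428e+00  7.02625745e-01]
blue (array([ 574.9, -108.6]), array([259.4, 212.2]), 9.8)
green (array([577.6, -99.3]), array([210.6, 139.5]), 9.0) 0.03048840929526786
```

Request:
carry_out([
  [0,0,-0.1157,0,0,0,0],
  [0,0,-0.1157,0,0,0,0],
  [0,0,-0.1157,0,0,0,0],
  [0,0,-0.1157,0,0,0,0],
  [0,0,-0.1157,0,0,0,0],
  [0,0,-0.1157,0,0,0,0],
  [0,0,-0.1157,0,0,0,0],
  [0,0,-0.1157,0,0,0,0],
  [0,0,-0.1157,0,0,0,0],
  [0,0,-0.1157,0,0,0,0],
  [0,0,-0.1157,0,0,0,0],
  [0,0,-0.1157,0,0,0,0],
  [0,0,-0.1157,0,0,0,0],
  [0,0,0,22,15.5,0,0],
  [0,0,0,22,15.5,0,0],
  [0,0,0,22,15.5,0,0],
  [0,0,0,22,15.5,0,0],
  [0,0,0,22,15.5,0,0],
  [0,0,0,22,15.5,0,0],
  [0,0,0,0,0,0,0],
])

```text
t: 11.27
tcp_pos: [0.5932, -0.1891, 0.292]
eef_rot: [-0.002, 0.648, 0.762, 0.001]
ft_force: [0.1, 0.2, -0.1]
grip_width: 0.993
```

Request:
carry_out([
  [0,0,0,0,0,20,0],
  [0,0,0,0,0,30,0],
  [0,0,0,0,0,30,0],
  [0,0,0,0,0,30,0],
  [0,0,0,0,0,30,0],
  [0,0,0,0,0,25,0],
  [0,0,0,0,0,15,0],
  [0,0,0,0,0,10,0],
  [0,0,0,0,0,5,0],
  [0,0,0,0,0,3,0],
  [0,0,0,0,0,0,0],
  [0,0,0,0,0,0,0],
])

```text
t: 12.27
tcp_pos: [0.5927, -0.194, 0.0967]
eef_rot: [0.001, 0.649, 0.76, 0.0]
ft_force: [0.5, -0.2, -0.1]
grip_width: 1.001
```

Run:
```python
from h import *
p,d=snap('scene'); cv2.imwrite('pics/s4.png',cv2.resize(p[150:260,280:400,::-1],None,fx=5.4,fy=5.4,interpolation=cv2.INTER_CUBIC))
s=arm.state();print(s['tcp_pos'],s['ft_force'])
```

```text
[ 0.59292197 -0.19406716  0.09704818] [ 0.36708772  0.61127914 -0.1113971 ]
```

View pics/s4.png

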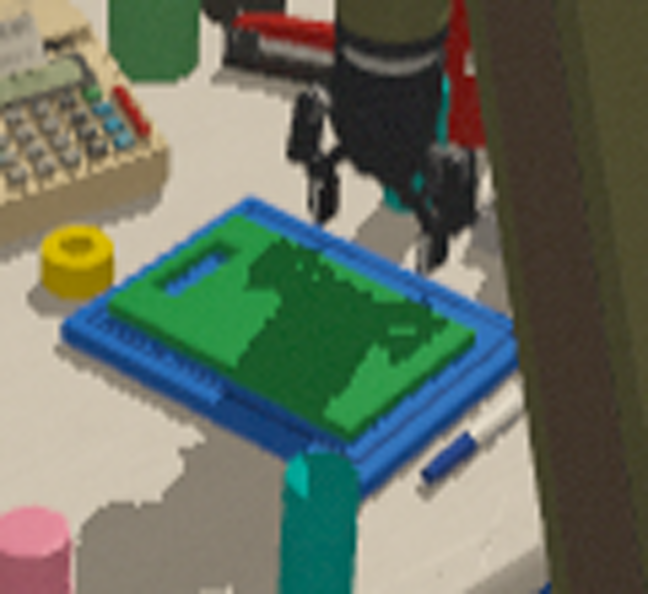

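Both open fingers hang over the blue margin behind the green board's long edge (crop pixels 325,205 and 430,255). I'll lower in small steps and watch the force.

Request:
carry_out([
  [0,0,0,0,0,4,0],
  [0,0,0,0,0,3,0],
  [0,0,0,0,0,0,0],
  [0,0,0,0,0,0,0],
])

```text
t: 12.65
tcp_pos: [0.592, -0.1936, 0.0889]
eef_rot: [-0.0, 0.649, 0.76, -0.0]
ft_force: [0.1, 1.0, 0.2]
grip_width: 1.003
```

Request:
carry_out([
  [0,0,0,0,0,3,0],
  [0,0,0,0,0,3,0],
  [0,0,0,0,0,0,0],
  [0,0,0,0,0,0,0],
])

```text
t: 12.98
tcp_pos: [0.5919, -0.1936, 0.0825]
eef_rot: [-0.0, 0.649, 0.76, -0.0]
ft_force: [-0.2, 0.5, 0.0]
grip_width: 0.998
```

Request:
carry_out([
  [0,0,0,0,0,1.5,0],
  [0,0,0,4,0,0,0],
  [0,0,0,5,0,0,0],
  [0,0,0,5,0,0,0],
  [0,0,0,5,0,0,0],
  [0,0,0,5,0,0,0],
  [0,0,0,5,0,0,0],
  [0,0,0,5,0,0,0],
  [0,0,0,5,0,0,0],
  [0,0,0,0,0,0,0],
])

```text
t: 13.82
tcp_pos: [0.5858, -0.154, 0.0815]
eef_rot: [-0.0, 0.649, 0.761, 0.0]
ft_force: [0.2, -0.7, -0.7]
grip_width: 1.004
```

```bash
cat > chk.py <<'E'
from h import *
import sys
p,d=snap('top',sys.argv[1] if len(sys.argv)>1 else None); W=cloud('top',d); s=arm.state();print(s['t'],s['tcp_pos'],s['eef_rot'],s['ft_force'])
M=masks(p); near=(W[...,0]>.4)&(W[...,0]<.8)&(W[...,1]>-.28)&(W[...,1]<.22)
print('blue',rect(W[near&M['blue']&(W[...,2]<.026)&(W[...,0]>.445)]))
g=W[near&M['green']&(W[...,2]<.06)];print('green',rect(g),np.percentile(g[:,2],[3,50,97]))
E
python3 chk.py
```

```text
13.8667 [ 0.58589751 -0.1543514   0.08148779] [-2.67845763e-04  6.49173315e-01  7.60640472e-01  8.06322979e-05] [0.34107809 0.83936035 0.77929695]
blue (array([ 663.9, -119.6]), array([258.4, 112.5]), 63.9)
green (array([611.4, -65.5]), array([141.5, 138.1]), 8.1) [0.02429084 0.03055591 0.0372776 ]
```

The green board slides with the fingers, having moved about 28 mm. I'll continue.

Request:
carry_out([
  [0,0,0,4,0,0,0],
  [0,0,0,7,0,0,0],
  [0,0,0,7,0,0,0],
  [0,0,0,7,0,0,0],
  [0,0,0,7,0,0,0],
  [0,0,0,7,0,0,0],
  [0,0,0,7,0,0,0],
  [0,0,0,7,0,0,0],
  [0,0,0,7,0,0,0],
  [0,0,0,7,0,0,0],
  [0,0,0,7,0,0,0],
  [0,0,0,7,0,0,0],
  [0,0,0,7,0,0,0],
  [0,0,0,7,0,0,0],
  [0,0,0,4,0,0,0],
  [0,0,0,0,0,0,0],
  [0,0,0,0,0,0,0],
])

```text
t: 15.28
tcp_pos: [0.5698, -0.0566, 0.0811]
eef_rot: [-0.001, 0.649, 0.76, -0.0]
ft_force: [0.7, 0.3, -0.3]
grip_width: 0.999
```

```bash
python3 chk.py t5.png
python3 - <<'E'
import cv2
from h import *
p,_=snap('scene')
b=cv2.imread('pics/t5.png')
cv2.imwrite('pics/v5.png',np.hstack([cv2.resize(b[110:270,220:420],(500,400)),cv2.resize(p[150:310,200:320,::-1],(300,400))]))
E
```

```text
15.3333 [ 0.56993177 -0.0568177   0.08100763] [-8.82599178e-04  6.49429914e-01  7.60420924e-01 -1.61422265e-04] [ 0.3679965   0.50775886 -0.29245046]
blue (array([ 573.7, -111.6]), array([260. , 209.9]), 11.2)
green (array([597.1,  47.6]), array([146.1, 130.1]), 22.5) [0.010101   0.02012866 0.03486858]
```

View pics/v5.png

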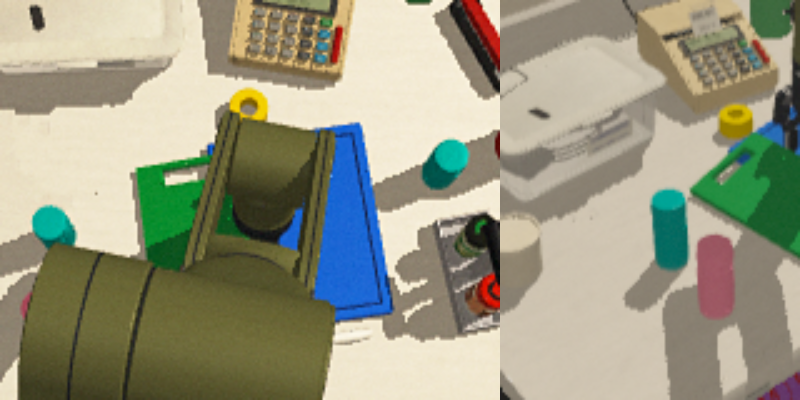

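The green board has tipped over the blue edge and its leading side is on the steel; the blue board hasn't moved. I'll push on until it drops.

Request:
carry_out([
  [0,0,0,4,0,0,0],
  [0,0,0,6,0,0,0],
  [0,0,0,6,0,0,0],
  [0,0,0,6,0,0,0],
  [0,0,0,6,0,0,0],
  [0,0,0,6,0,0,0],
  [0,0,0,6,0,0,0],
  [0,0,0,6,0,0,0],
  [0,0,0,6,0,0,0],
  [0,0,0,4,0,0,0],
  [0,0,0,0,0,0,0],
  [0,0,0,0,0,0,0],
])

```text
t: 16.38
tcp_pos: [0.5618, -0.0017, 0.0815]
eef_rot: [-0.0, 0.649, 0.761, 0.0]
ft_force: [0.1, 0.5, -0.0]
grip_width: 0.997
```

```bash
python3 chk.py t6.png
python3 - <<'E'
import cv2
from h import *
p,_=snap('scene')
b=cv2.imread('pics/t6.png')
cv2.imwrite('pics/v6.png',np.hstack([cv2.resize(b[110:270,220:420],(400,320)),cv2.resize(p[150:290,230:390,::-1],(366,320))]))
E
```

```text
16.4333 [ 0.56189165 -0.00197267  0.08147971] [8.01544762e-05 6.49303759e-01 7.60529171e-01 5.14412942e-05] [ 0.06419415 -0.28462848 -0.20635735]
blue (array([ 576.5, -117.6]), array([259.7, 195.1]), 10.0)
green (array([584.7, 103.8]), array([146.1, 126.3]), 26.4) [0.00631874 0.01276383 0.0187551 ]
```

View pics/v6.png

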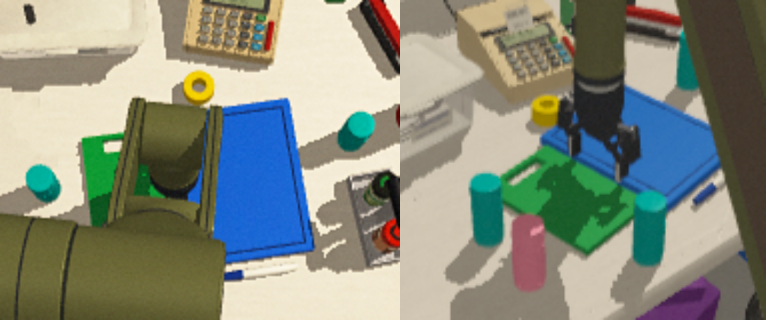

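The green board lies flat on the steel clear of the blue board. I'll rise, turn the tool back, and check both.

Request:
carry_out([
  [0,0,0,-4,0,0,0],
  [0,0,0,0,0,-15,0],
  [0,0,0,0,0,-25,0],
  [0,0,0,0,0,-30,0],
  [0,0,0,0,0,-30,0],
  [0,0,0,0,0,-30,0],
  [0,0,0,0,0,-30,0],
  [0,0,0,0,0,-30,0],
  [0,0,0,0,0,-25,0],
  [0,0,0,-30,-7,0,0],
  [0,0,0,-30,-7,0,0],
  [0,0,0,-30,-7,0,0],
  [0,0,0,-30,-7,0,0],
  [0,0,0,-30,-7,0,0],
  [0,0,0,-30,-7,0,0],
  [0,0,0,-30,-7,0,0],
  [0,0,0,0,0,0,0],
])

```text
t: 17.9
tcp_pos: [0.5465, -0.2272, 0.2964]
eef_rot: [0.001, 0.651, 0.759, -0.001]
ft_force: [-0.2, -0.2, -0.6]
grip_width: 1.001
```

Request:
carry_out([
  [0,0,0.1157,0,0,0,0],
  [0,0,0.1157,0,0,0,0],
  [0,0,0.1157,0,0,0,0],
  [0,0,0.1157,0,0,0,0],
  [0,0,0.1157,0,0,0,0],
  [0,0,0.1157,0,0,0,0],
  [0,0,0.1157,0,0,0,0],
  [0,0,0.1157,0,0,0,0],
  [0,0,0.1157,0,0,0,0],
  [0,0,0.1157,0,0,0,0],
  [0,0,0.1157,0,0,0,0],
  [0,0,0.1157,0,0,0,0],
  [0,0,0.1157,0,0,0,0],
  [0,0,0,0,0,0,0],
])

```text
t: 19.07
tcp_pos: [0.5466, -0.2211, 0.2963]
eef_rot: [-0.0, 0.994, 0.11, -0.0]
ft_force: [0.2, 0.3, -0.8]
grip_width: 1.001
```

```bash
python3 chk.py t7.png
```

```text
19.1167 [ 0.54669067 -0.22110449  0.29631621] [-1.49407933e-04  9.93631970e-01  1.12674193e-01 -1.09477558e-04] [ 0.01095035 -0.05146084  0.62205285]
blue (array([ 577.1, -106.4]), array([257.2, 208.8]), 9.9)
green (array([551.5,  71.3]), array([210.8, 138.9]), 8.9) [0.00627918 0.01275118 0.01924124]
```

The green board is flat (top face at 12.7 mm) with a gap of about 4.5 mm to the blue board. The blue board is unmoved. I'll go back to the caddy.

Request:
carry_out([
  [0,0,0,-8.6,18.1,0,0],
  [0,0,0,-8.6,18.1,0,0],
  [0,0,0,-8.6,18.1,0,0],
  [0,0,0,-8.6,18.1,0,0],
  [0,0,0,-8.6,18.1,0,0],
  [0,0,0,-8.6,18.1,0,0],
  [0,0,0,0,0,0,0],
  [0,0,0,0,0,0,0],
  [0,0,0,0,0,0,0],
])

```text
t: 19.87
tcp_pos: [0.5205, -0.3381, 0.2962]
eef_rot: [-0.001, 0.994, 0.112, -0.0]
ft_force: [-0.1, -1.2, 0.6]
grip_width: 1.005
```

Run:
```python
from h import *
p,d=snap('scene'); W=cloud('scene',d); s=arm.state();print(s['tcp_pos'],s['eef_rot'])
m=(abs(W[...,0]-.52)<.07)&(abs(W[...,1]+.34)<.07)&(W[...,2]>.145)&(W[...,2]<.178); print(m.sum())
if m.sum()>10: print(rect(W[m]),W[m].mean(0))
p,d=snap('top'); W=cloud('top',d)
m=(abs(W[...,0]-.52)<.07)&(abs(W[...,1]+.34)<.07)&(W[...,2]>.145)&(W[...,2]<.182); print(m.sum())
if m.sum()>10: print(rect(W[m]),W[m].mean(0))
```

```text
[ 0.5206673  -0.3376924   0.29626461] [-4.82730924e-04  9.93663972e-01  1.12390716e-01 -7.23789033e-05]
53
(array([ 542.2, -327. ]), array([34.1, 17.3]), 17.7) [ 0.54065606 -0.32468486  0.15950771]
86
(array([ 520.3, -334.7]), array([77.8, 17.9]), 17.1) [ 0.50061604 -0.33971771  0.16677717]
```

Request:
carry_out([
  [0,0,0,0,0,15,0],
  [0,0,0,0,0,20,0],
  [0,0,0,0,0,20,0],
  [0,0,0,0,0,15,0],
  [0,0,0,0,0,8,0],
  [0,0,0,0,0,3,0],
  [0,0,0,0,0,0,0.4],
  [0,0,0,0,0,0,0.6],
  [0,0,0,0,0,0,0.7],
  [0,0,0,0,0,0,0.8],
  [0,0,0,0,0,0,0.9],
  [0,0,0,0,0,0,0.9],
  [0,0,0,0,0,0,0.9],
  [0,0,0,0,0,0,0.9],
  [0,0,0,0,0,0,0.9],
  [0,0,0,0,0,0,0.9],
])

```text
t: 21.3
tcp_pos: [0.5212, -0.3391, 0.2163]
eef_rot: [0.001, 0.994, 0.112, 0.001]
ft_force: [0.3, -1.5, 4.5]
grip_width: 0.199
```

Request:
carry_out([
  [0,0,0,0,0,-3,0.9],
  [0,0,0,0,0,-6,0.9],
  [0,0,0,0,0,-8,0.9],
  [0,0,0,0,0,-10,0.9],
  [0,0,0,0,0,-10,0.9],
  [0,0,0,0,0,-10,0.9],
  [0,0,0,0,0,-10,0.9],
  [0,0,0,0,0,-8,0.9],
  [0,0,0,0,0,-6,0.9],
  [0,0,0,0,0,-3,0.9],
  [0,0,0,0,0,0,0.9],
  [0,0,0,0,0,0,0.9],
])

```text
t: 22.3
tcp_pos: [0.5206, -0.3384, 0.2893]
eef_rot: [-0.0, 0.994, 0.112, -0.0]
ft_force: [0.2, 1.1, -6.2]
grip_width: 0.198
```

Request:
carry_out([
  [0,0,0,1.7,-3.5,0,0.9],
  [0,0,0,3.5,-7,0,0.9],
  [0,0,0,5.2,-10.5,0,0.9],
  [0,0,0,6.9,-14,0,0.9],
  [0,0,0,7.8,-15.8,0,0.9],
  [0,0,0,7.8,-15.8,0,0.9],
  [0,0,0,7.8,-15.8,0,0.9],
  [0,0,0,7.8,-15.8,0,0.9],
  [0,0,0,7.8,-15.8,0,0.9],
  [0,0,0,7.8,-15.8,0,0.9],
  [0,0,0,7.8,-15.8,0,0.9],
  [0,0,0,7.8,-15.8,0,0.9],
  [0,0,0,7.8,-15.8,0,0.9],
  [0,0,0,6.9,-14,0,0.9],
  [0,0,0,5.2,-10.5,0,0.9],
  [0,0,0,3.5,-7,0,0.9],
  [0,0,0,1.7,-3.5,0,0.9],
  [0,0,0.027,0,0,0,0.9],
  [0,0,0.027,0,0,0,0.9],
  [0,0,0,0,0,0,0.9],
])

```text
t: 23.97
tcp_pos: [0.5757, -0.1085, 0.2894]
eef_rot: [0.0, 0.996, 0.084, -0.0]
ft_force: [-1.3, -0.1, -5.7]
grip_width: 0.202
```

Request:
carry_out([
  [0,0,0,0,0,4,0.9],
  [0,0,0,0,0,8,0.9],
  [0,0,0,0,0,10,0.9],
  [0,0,0,0,0,10,0.9],
  [0,0,0,0,0,6,0.9],
  [0,0,0,0,0,4,0.9],
  [0,0,0,0,0,3,0.9],
  [0,0,0,0,0,2,0.9],
  [0,0,0,0,0,0,0.9],
  [0,0,0,0,0,0,0.9],
])

```text
t: 24.8
tcp_pos: [0.576, -0.1084, 0.2426]
eef_rot: [0.0, 0.996, 0.085, 0.0]
ft_force: [0.0, -0.0, -7.4]
grip_width: 0.199
```

Request:
carry_out([
  [0,0,0,0,0,3,0.9],
  [0,0,0,0,0,2,0.9],
  [0,0,0,0,0,2,0.9],
  [0,0,0,0,0,0,0.9],
  [0,0,0,0,0,0,0.9],
])

```text
t: 25.22
tcp_pos: [0.5756, -0.1083, 0.2352]
eef_rot: [-0.0, 0.996, 0.085, -0.0]
ft_force: [-0.2, 0.1, -5.6]
grip_width: 0.195
```

Request:
carry_out([
  [0,0,0,0,0,1,0.9],
  [0,0,0,0,0,0,0.9],
  [0,0,0,0,0,0,0.9],
])

```text
t: 25.47
tcp_pos: [0.5758, -0.1083, 0.2345]
eef_rot: [0.0, 0.996, 0.085, 0.0]
ft_force: [-0.3, 0.3, -5.8]
grip_width: 0.197
```

Request:
carry_out([
  [0,0,0,0,0,1,0.9],
  [0,0,0,0,0,0,0.9],
  [0,0,0,0,0,0,0.9],
])

```text
t: 25.72
tcp_pos: [0.5757, -0.1083, 0.2343]
eef_rot: [0.0, 0.996, 0.085, 0.0]
ft_force: [-2.8, 0.8, 2.8]
grip_width: 0.195
```

Contact. I'll release, rise and swing clear, then check.

Request:
carry_out([
  [0,0,0,0,0,0,0.7],
  [0,0,0,0,0,0,0.5],
  [0,0,0,0,0,0,0.2],
  [0,0,0,0,0,0,0],
  [0,0,0,0,0,0,0],
  [0,0,0,0,0,0,0],
  [0,0,0,0,0,-10,0],
  [0,0,0,0,0,-15,0],
  [0,0,0,0,0,-20,0],
  [0,0,0,0,0,-25,0],
  [0,0,0,0,0,-15,0],
  [0,0,0,-15,15,0,0],
  [0,0,0,-20,22,0,0],
  [0,0,0,-20,22,0,0],
  [0,0,0,-20,22,0,0],
  [0,0,0,-20,22,0,0],
  [0,0,0,-20,22,0,0],
  [0,0,0,-20,22,0,0],
  [0,0,0,-20,22,0,0],
  [0,0,0,0,0,0,0],
])

```text
t: 27.38
tcp_pos: [0.4492, -0.3051, 0.3193]
eef_rot: [0.002, 0.997, 0.083, -0.001]
ft_force: [0.2, 0.6, -0.6]
grip_width: 0.998
```

```bash
python3 chk.py t8.png
python3 - <<'E'
from h import *
p,d=snap('scene'); b=cv2.imread('pics/t8.png')
cv2.imwrite('pics/v8.png',np.hstack([cv2.resize(b[100:280,200:420],(440,360)),cv2.resize(p[150:290,230:370,::-1],(360,360))]))
p,d=snap('top'); W=cloud('top',d); n=(abs(W[...,0]-.575)<.1)&(abs(W[...,1]+.105)<.1)
w=W[n&(W[...,2]>.17)&(W[...,2]<.21)]; print('bar',rect(w),np.median(w[:,2]))
for t in ['deli_cup_mid','squeeze_bottle_mid','label_roll_mid','pen_mid']:
    for o in arm.outline_of(t,'top')[:1]: w=W[o['pixels']]; print(t,rect(w[~np.isnan(w[:,0])]),round(o['p'],2))
E
```

```text
27.4333 [ 0.45039861 -0.30327469  0.3192053 ] [6.08146861e-04 9.96566573e-01 8.27928437e-02 2.01731355e-04] [-0.1755143   0.76856467 -0.15617326]
blue (array([ 575.3, -109.2]), array([259.9, 213.2]), 9.8)
green (array([551.7,  70.9]), array([211.1, 140.7]), 9.2) [0.00611558 0.01266356 0.01933471]
bar (array([ 575.4, -106.6]), array([79.1, 18.2]), 9.6) 0.18660744432499765
deli_cup_mid (array([665.9, 374.8]), array([73.1, 68. ]), 32.5) 0.62
squeeze_bottle_mid (array([ 693.2, -396.3]), array([55.7, 58.6]), 65.1) 0.91
label_roll_mid (array([731.7, -37.3]), array([50.1, 47.9]), 4.7) 0.7
pen_mid (array([ 426.6, -134.7]), array([ 15.6, 131.4]), 9.0) 0.56
```

View pics/v8.png

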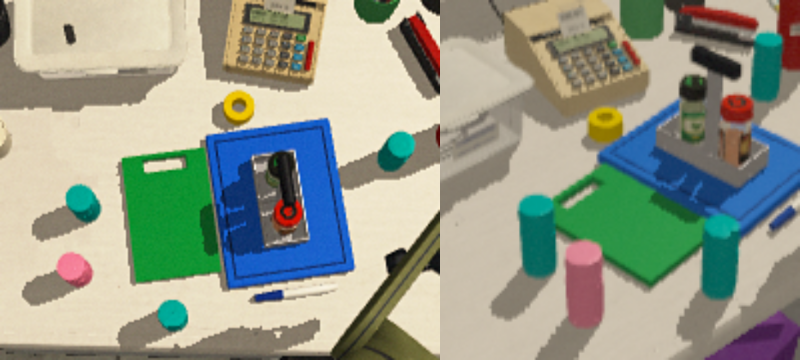

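The caddy stands in the middle of the blue board with both jars upright, and the green board lies flat beside it. Everything else is where it was, so I'll hand in.

```bash
python3 -c "
from bench import arm
print(arm.job_done())"
```

```text
the job is handed in; nothing more can be done
None
```

The job is done and handed in at about 27.5 s of the 61 s allowed; no verdict was reported. I stood the caddy with both jars on the steel. Then I pushed the green board off the blue one with the open fingers and put the caddy back on the blue board.

My last checks all agreed with the goal:
- **Green board:** it lies flat on the steel, with its top face 12.7 mm up. The gap to the blue board is only about 4–5 mm.
- **Blue board:** it is within about 1 mm of where it was.
- **Caddy:** the grip bar is about 3 mm from the blue board's centre and its long side is within 1° of the board's. Both jars are upright in it.
- **Bystanders:** the cup and label roll read within about 1 mm of where they were. The pen and squeeze bottle read about 3 mm and 10 mm off. I put that down to the outlines changing, as the arm never came near either.
- **Gripper:** it is open and clear of everything.

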